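Vent a drying dish, close it and tare it on the balance

TASK

The low drying dish on the cooling board is just back from the oven. Where it stands, let its air even out: tilt its lid up edge-first until the raised edge is just clear of the rim - do not take the lid off - hold it so for a second, and lower it back centred, level and fully home. Then carry the closed dish upright to the balance, set it down gently in the middle of the pan, let go, and press the tare bar fully down; leave everything else standing where it is.

Things in the scene. Friction and masses are not known exactly. Their poses are not given: they have to be found in the camera images.
- dish_center (a point): The low drying dish: plain aluminium, round, 64 mm in diameter, 38.5 mm tall with its lid on (about 130 g together, varying), standing on the cooling board. This point is on its axis, 19 mm above its underside; z up. Side 32 mm in radius up to a shoulder at 25.5 mm; above it a neck 28 mm in radius rises to the rim, 36 mm above the underside, over which the lid slips.
- lid_center (a point): The dish's lid: a shallow loose aluminium slip lid, no knob, 64 mm in outer diameter (flush with the dish's side), 11.5 mm tall. This point is on its axis half-way up, 13.75 mm above dish_center when closed; z up. Closed, it covers from 27 to 38.5 mm above the dish's underside, so fingertips across its diameter there grip the lid alone; lower down they grip dish and lid together.
- dish: The same drying dish without its lid (about 90 g); origin at the centre of its underside, z up.
- lid: The same lid (about 40 g): skirt 9 mm deep, 2 mm thick, inner radius 30 mm (2 mm of play round the neck); its 2.5 mm top rests on the rim. Origin at the centre of the skirt's lower edge, z up. With one edge still on the rim, the other comes clear at about 0.16 rad of tilt; the low side of the skirt then swings in against the neck unless the lid shifts 1 to 2 mm towards the low side.
- board: Cooling board: flat grey slab, 360 mm long (x), 130 mm wide (y), 10 mm thick, fixed on the bench. Its origin is on its underside, 30 mm towards +x from its middle. Three things stand in a row along its length, 115 mm apart, in any order: the low drying dish, the tall tin and the beaker.
- pan: Round flat steel pan of the balance, 150 mm in diameter, fixed; origin at the centre of its top surface, 80 mm above the bench; z up, its -x side faces the keypad. The balance (grey, 200 mm wide, 62 mm high around the pan) is fixed; it and the board stand on either side of the bench's middle, either way round.
- tare_top (a point): Centre of the top face of the tare bar, the single long grey key (66 mm long across the balance, 18 mm wide) at the near edge of the balance's sloping keypad, 156 mm from the pan's centre, about 23 mm lower than the pan. z points out of the key, leaning 0.19 rad from upright towards the operator; y is along the bar.
- tare (a joint): Travel of the tare bar, m: 0 up, 0.004 fully pressed (1.5 N to start, 5 N fully down, springs back).
- tall_tin: Closed tall aluminium tin, 52 mm in diameter, 85 mm tall, on the cooling board: not to be used. Origin at the centre of its underside.
- beaker: Empty glass beaker, 68 mm in diameter, 80 mm tall, on the cooling board: not to be used. Origin at the centre of its underside.
- scoop: Steel spoon, 170 mm long, lying near the bench's middle: not to be used.
- tub: White plastic tub with a dark screw cap, 106 mm in diameter, 142 mm tall, at the left side.
- carton: Drinks carton, 62 mm square, 158 mm tall, at the right side.
- wash_bottle: White wash bottle with a bent spout, 64 mm in diameter, 170 mm tall, at the right side.
Not all that is in view belongs to the job. There is more than one size of the lid; the job needs the middle-sized.

How it is judged:
By the outcome, as a careful person would: the job done as asked, in the order asked, and still so for the second after the job is handed in, with the robot touching nothing.
It also fails if it takes over 67 s, if anything falls off the work surface, if the arm or the gripper's body presses on something with over 40 N, if the wrist force passes 120 N, or if a joint passes its speed limit or range.

ROBOT

A 7-joint arm with a two-finger parallel gripper is mounted at the origin on the work surface. World frame = base frame: x ahead of the robot, y to its left, z up, the work surface at z = 0. Lengths are in m, angles in rad, forces in N, time in s.
With the tool pointing down it reaches from about 0.4 to 0.85 m from the base axis. Payload 4.5 kg.
Tool frame: the origin (TCP) lies on the centre line of the jaws, within the pads' length; the fingertips stand ahead of it and the grasp point (between the pads) lies 6 mm ahead of it (r.tcp_to_tips is the x of the fingertips in the tool frame, in m); x points along the fingers, y is the direction in which the jaws open and shut, and the axes are right-handed (so a half turn about x gives the same grasp; the last joint's range is limited). The gripper opens to 88 mm and grips with 3 to 60 N. Pads are 18 mm wide; open, the fingers measure 123 mm over their backs; the gripper's body (75 mm by 187 mm) begins 45 mm behind the grasp point.
Start: joints at [-1.163, 0.689, -0.195, 1.565, 0.157, 0.902, -0.215], TCP at [0.228, 0.582, 0.264] pointing down, gripper open.
Joint ranges: [-3.01, 3.01], [-0.46, 2.08], [-1.47, 1.51], [0.13, 2.56], [-1, 4.14], [0.04, 2.09], [-2.66, 2.66]. Speed limits (rad/s): [2.57, 2.57, 3.14, 3.14, 3.14, 3.14, 3.14].

INTERFACE

Orientations are given as a unit quaternion [x, y, z, w].
In Python, from plant import r gives the robot as it stands.
- The arm moves only by the tool play_rows, never from a script. Its argument "targets" is a list of rows, each a list of 3 entries, a list of its own where there are three numbers: the turn, a rotation vector about the world's x, y, z in rad, then the shift along the world's x, y, z in units of 40 mm (1.0 is 40 mm), then the closure in counts, from 0 (fully open) to 255 (shut). A call has 1 to 5 rows; each row shifts and turns the commanded pose from where the row before left it; what a row does not reach is not made up. A row lasts 1/10 s, in which the tool goes at most 50 mm and 8.59 degrees, less where a joint would pass 70% of its speed; a pose out of reach is approached as far as the arm can. A call is refused whole if a number of a shift passes 1 or a number of a turn 0.15, either way. A call with a gripper value outside its range is refused whole. The fingers move at their own pace and stop on an object; "newtons" is the grip in N (left out, the last holds). Time passes only in rows, so rows that do not move let the fingers close. It gives the time, the measured TCP pose, the force and the opening at its end, in the units of the state.
- r.get_state(): the state, without advancing time (a new reading comes with each control period).
- r.snapshot(name): name is "side" or "top" or "wrist"; returns a dict with "color" (384x512x3 uint8, red, green, blue), "fx", "fy", "cx", "cy" (pixels), "cam_to_world" (4x4, takes a point from camera to world coordinates). Camera axes: x right, y up, looking along -z (the intrinsics and any distortion apply to the point x, -y, -z); pixel columns grow to the right and rows downward; lengths in m; the calibration is good to about 2 mm. A picture is of the moment at which its call begins. There is no depth.
- r.finish_job(): hands the job in, once; it reports no verdict.
The state is a dict: "clock": time; "q": joint angles; "qd": joint speeds; "joint_torque": joint torques, N m; "tool_pos": TCP position; "eef_rot": TCP orientation; "contact_force": force on the tool from outside, world axes, zero at the start; "moment": the same for the moment, N m; "opening": opening from 0.0 (shut) to 1.0 (fully open).
Only numpy, scipy, OpenCV 4.12 (cv2) and the standard library are available. Lean on these libraries where they do the work, as an engineer would, in place of code of your own. Each camera call takes 0.05 s, during which the arm holds its last target.

## Working session

There is one attempt and no reset: what is moved stays moved. The work goes in short steps, Python scripts to look and compute and a tool call to move; the robot and the scene stay as the last step left them, time stands still between calls to the robot, and variables do not carry over. Pictures are saved under pics/ and viewed, and the job is handed in when it is done.

Besides the shell and the picture viewer there is one more tool, called after "Request:" as a command line: name --argument value ..., lists and objects as JSON in quotes. play_rows: Moves the arm, as the interface text tells. Its arguments: {"type":"object","properties":{"targets":{"type":"array","items":{"type":"array"}},"newtons":{"type":"number"}},"required":["targets"]}

```bash
ls; mkdir -p pics; python3 - <<'E'
from plant import r
import cv2,numpy as np
np.set_printoptions(precision=4,suppress=True)
for n in ["top","side"]:
    s=r.snapshot(n); cv2.imwrite(f"pics/{n}0.png",s["color"][:,:,::-1]); print(n,s["fx"],s["fy"],s["cx"],s["cy"],[k for k in s]);print(s["cam_to_world"])
print(r.get_state(), r.tcp_to_tips)
E
```

```text
pics
top 402.82799860395437 402.82799860395437 260.7355038969962 194.10650052484897 ['color', 'fx', 'fy', 'cx', 'cy', 'cam_to_world']
[[ 0.0287  0.982  -0.1869  0.2542]
 [-0.9996  0.0285 -0.0036 -0.0107]
 [ 0.0017  0.1869  0.9824  1.2867]
 [ 0.      0.      0.      1.    ]]
side 432.2297514298259 432.2297514298259 252.1014454029484 193.44763347885737 ['color', 'fx', 'fy', 'cx', 'cy', 'cam_to_world']
[[ 0.994   0.0794 -0.0752  0.3904]
 [-0.1078  0.599  -0.7935 -1.0008]
 [-0.018   0.7968  0.6039  0.831 ]
 [ 0.      0.      0.      1.    ]]
{'clock': 0.1, 'q': array([-1.1632,  0.6899, -0.1945,  1.5662,  0.1573,  0.9025, -0.2151]), 'qd': array([ 0.0007, -0.0001, -0.0009, -0.0031,  0.0009,  0.0012,  0.0005]), 'joint_torque': array([ -0.0033, -52.8501,  -1.2716, -15.3837,  -0.0526,   0.002 ,
         0.    ]), 'tool_pos': array([0.2281, 0.5813, 0.263 ]), 'eef_rot': array([ 0.1308,  0.6949, -0.1319,  0.6947]), 'contact_force': array([-0.1827, -0.8369,  0.3043]), 'moment': array([ 0.0091, -0.0048, -0.0166]), 'opening': 0.9994391445245633} 0.025
```

View pics/top0.png

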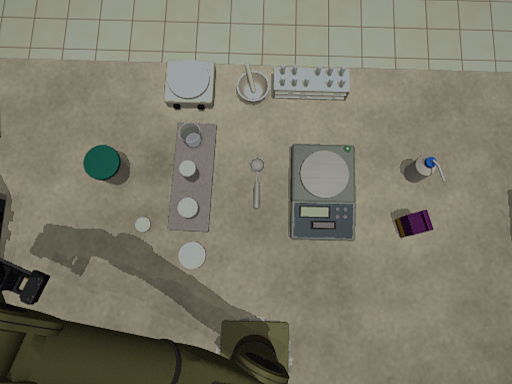

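View pics/side0.png

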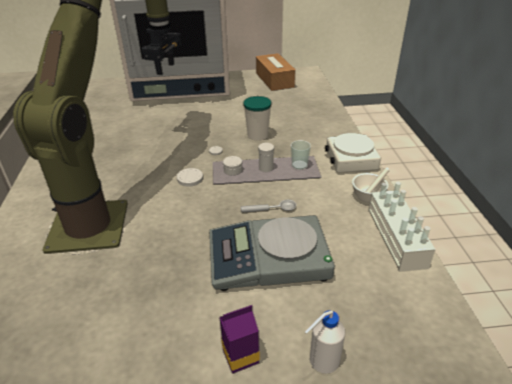

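```bash
cat > h.py <<'E'
import cv2,numpy as np
np.set_printoptions(precision=4,suppress=True)
def ray(s,u,v):
    d=np.array([(u-s["cx"])/s["fx"],-(v-s["cy"])/s["fy"],-1.]); M=s["cam_to_world"]; return M[:3,3],M[:3,:3]@d
def onz(s,u,v,z):
    o,d=ray(s,u,v); return o+d*(z-o[2])/d[2]
def proj(s,p):
    M=s["cam_to_world"]; c=M[:3,:3].T@(np.asarray(p)-M[:3,3]); return np.array([s["cx"]+s["fx"]*c[0]/-c[2], s["cy"]-s["fy"]*c[1]/-c[2]])
def crop(s,u0,v0,u1,v1,k,name):
    c=s["color"][v0:v1,u0:u1,::-1]; cv2.imwrite(name,cv2.resize(c,None,fx=k,fy=k,interpolation=cv2.INTER_CUBIC))
E
python3 - <<'E'
from plant import r
from h import *
t=r.snapshot("top"); s=r.snapshot("side")
crop(t,120,110,240,280,3.5,"pics/tc.png"); crop(s,170,120,330,190,5,"pics/sc.png"); crop(t,280,135,370,250,5,"pics/bc.png")
E
```

```text
(no output)
```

View pics/tc.png

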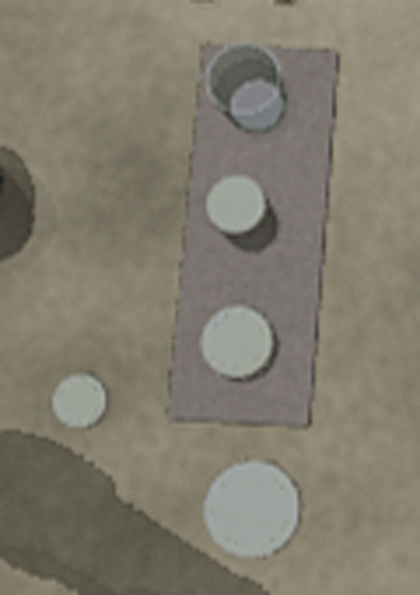

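View pics/sc.png

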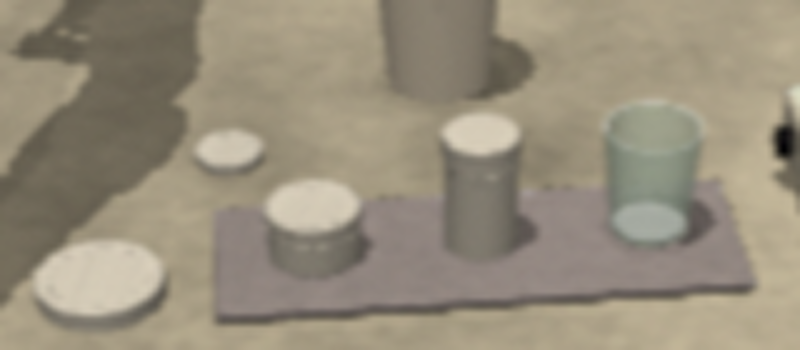

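View pics/bc.png

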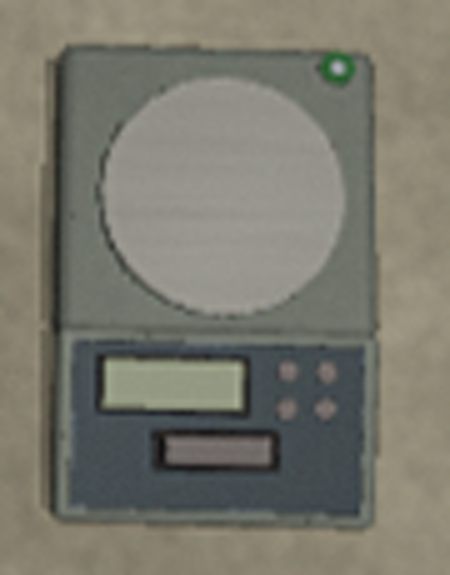

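```bash
cat > m.py <<'E'
from plant import r
from h import *
def blob(s,u0,v0,u1,v1,thr,sat=None,k=6):
    c=cv2.resize(s["color"][v0:v1,u0:u1],None,fx=k,fy=k,interpolation=cv2.INTER_CUBIC)
    m=(c.min(2)>thr).astype(np.uint8)
    cs,_=cv2.findContours(m,cv2.RETR_EXTERNAL,cv2.CHAIN_APPROX_NONE)
    b=max(cs,key=cv2.contourArea); (x,y),ax,an=cv2.fitEllipse(b)
    return (x+.5)/k-.5+u0,(y+.5)/k-.5+v0,np.array(ax)/k,an
E
python3 - <<'E'
from m import *
t=r.snapshot("top"); s=r.snapshot("side")
for a in [(t,188,208),(t,188,169),(t,324,174),(s,232,162),(s,287,238)]:
    print(a[1:],a[0]["color"][a[2],a[1]])
print(t["color"][208,160:215].min(1)); print(t["color"][174,290:360].min(1)); print(s["color"][140:190,232].min(1)); print(s["color"][161,210:255].min(1))
for th in (130,140,150,160):
    for n,a,z in [("dish",(t,172,194,206,222),.0485),("tin",(t,175,158,202,180),.095),("pan",(t,296,145,354,205),.08),("dishS",(s,220,150,246,170),.0485)]:
        b=blob(*a,th); print(th,n,b,onz(a[0],b[0],b[1],z), a[0]["fx"]*.064/1.27)
    
E
```

```text
(188, 208) [157 162 155]
(188, 169) [158 163 153]
(324, 174) [152 151 143]
(232, 162) [211 200 181]
(287, 238) [177 172 161]
[109 107 105 105 108 108 105 105 105  89 113 113 108 106 107 109 108 131
 155 157 156 157 156 154 155 154 153 155 155 154 156 157 156 156 155 154
 158 129  64  73 109 114 114 115 117 118 114 112 112 116  93 111 113 113
 107]
[ 76  37  71  90 101 103 107 106 105  73  93 135 138 140 137 138 136 139
 140 138 138 136 141 137 139 139 140 141 142 140 140 141 141 144 143 141
 142 143 141 142 142 141 140 140 142 142 143 143 141 142 142 140 141 140
 140 140 141 142 136 112 105 107 107  98  82 117 122 118 117 120]
[130 132 133 131 128 129 130 130 129 124 122 121 123 122 123 138 173 177
 180 181 182 181 181 181 179 166 143 112 106 111 107 107 108 108 108 111
 126 127 128 129 130 126  92  87 127 136 130 126 127 128]
[130 129 128 130 129 125 119 121 124 125 127 130 138 161 182 185 183 182
 181 181 181 181 181 182 181 181 181 180 181 183 180 159 130 125 127 127
 127 128 128 128 128 128 128 127 127]
130 dish (187.05317560831705, 207.03155263264975, array([19.5274, 20.0495]), 
[... 1412 characters left out ...]
.299993630435495
150 dishS (232.04756291707358, 160.55363082885742, array([10.2233, 18.5139]), 86.1444320678711) [0.441  0.2168 0.0485] 21.781656764967604
160 dish (192.74111811319986, 200.40801938374838, array([1.2115, 5.5936]), 125.22610473632812) [0.4636 0.2053 0.0485] 20.299993630435495
160 tin (193.657958984375, 168.50046920776367, array([0.7332, 6.5706]), 0.7696882486343384) [0.5544 0.2003 0.095 ] 20.299993630435495
160 pan (347.0979970296224, 148.1473789215088, array([1.0928, 1.2932]), 167.80223083496094) [ 0.6374 -0.2712  0.08  ] 20.299993630435495
160 dishS (232.03040822347006, 160.54086430867514, array([ 9.5545, 17.9464]), 86.2423324584961) [0.4409 0.2168 0.0485] 21.781656764967604
```

```bash
python3 - <<'E'
from m import *
from scipy.spatial.transform import Rotation as R
t=r.snapshot("top"); s=r.snapshot("side")
st=r.get_state()
Rm=R.from_quat(st["eef_rot"]).as_matrix(); print(Rm)
w=r.snapshot("wrist"); print(w["cam_to_world"],w["fx"]); print("cam in tool",Rm.T@(w["cam_to_world"][:3,3]-st["tool_pos"]))
k=onz(t,323.2,224.8,.057); p=onz(t,324.45,173.75,.08); print(k,p,np.linalg.norm((k-p)[:2]))
# check vs side: project
for q in (k,p,[.4422,.2217,.0485]): print(proj(s,q))
crop(s,205,205,335,290,6,"pics/bs.png")
# board corners (top crop/3.5)
for u,v in [(202,44),(338,50),(310,426),(169,420)]: print(onz(t,120+u/3.5,110+v/3.5,.01))
# yaw of balance: left/right edges bottom/top in crop bc
for u,v in [(66,48),(374,55),(60,520),(370,522)]: print("bal",onz(t,280+u/5,135+v/5,.06))
E
```

```text
[[-0.      0.3651  0.931 ]
 [-0.0002  0.931  -0.3651]
 [-1.     -0.0002  0.    ]]
[[ 0.3639 -0.8931 -0.2646  0.1602]
 [ 0.9314  0.349   0.1032  0.609 ]
 [ 0.0002 -0.284   0.9588  0.3841]
 [ 0.      0.      0.      1.    ]] 286.9553467568759
cam in tool [-0.1204  0.0005 -0.0732]
[ 0.398  -0.2002  0.057 ] [ 0.5533 -0.2005  0.08  ] 0.1552438036547741
[226.7117 246.9484]
[287.0951 235.1171]
[232.3074 159.7305]
[0.732 0.278 0.01 ]
[0.7298 0.1481 0.01  ]
[0.371  0.1558 0.01  ]
[0.3728 0.2838 0.01  ]
bal [ 0.6505 -0.1046  0.06  ]
bal [ 0.6516 -0.3     0.06  ]
bal [ 0.3517 -0.105   0.06  ]
bal [ 0.3559 -0.2932  0.06  ]
```

View pics/bs.png

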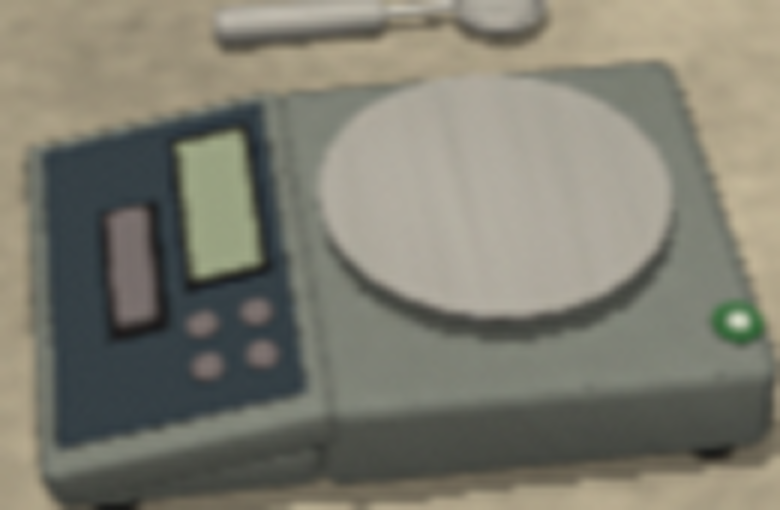

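Request:
play_rows --targets '[[[0,0,0.0374],[0.53,-0.9,0],0],[[0,0,0.0374],[0.53,-0.9,0],0],[[0,0,0.0374],[0.53,-0.9,0],0],[[0,0,0.0374],[0.53,-0.9,0],0],[[0,0,0.0374],[0.53,-0.9,0],0]]'

```text
clock: 0.95
tool_pos: [0.335, 0.4005, 0.2639]
eef_rot: [0.065, 0.704, -0.065, 0.704]
contact_force: [0.7, 1.2, 0.7]
opening: 1.003
```

Request:
play_rows --targets '[[[0,0,0.0374],[0.53,-0.9,-0.4],0],[[0,0,0.0374],[0.53,-0.9,-0.4],0],[[0,0,0.0374],[0.53,-0.9,-0.5],0],[[0,0,0.0374],[0.53,-0.9,-0.5],0],[[0,0,0.0374],[0.53,-0.9,-0.5],0]]'

```text
clock: 1.45
tool_pos: [0.4412, 0.2207, 0.1713]
eef_rot: [-0.0, 0.707, 0.001, 0.707]
contact_force: [0.7, 0.1, 0.0]
opening: 1.001
```

Request:
play_rows --targets '[[[0,0,0],[0,0,0],0],[[0,0,0],[0,0,0],0]]'

```text
clock: 1.65
tool_pos: [0.4406, 0.221, 0.1714]
eef_rot: [0.001, 0.707, -0.001, 0.707]
contact_force: [-0.5, 1.0, -0.8]
opening: 1.001
```

```bash
python3 - <<'E'
from m import *
from scipy.spatial.transform import Rotation as R
st=r.get_state(); print(st["clock"],st["tool_pos"],R.from_quat(st["eef_rot"]).as_matrix(),st["contact_force"])
w=r.snapshot("wrist"); print(w["cam_to_world"]); cv2.imwrite("pics/w1.png",w["color"][:,:,::-1])
print(proj(w,[.442,.2205,.0485]))
E
```

```text
1.65 [0.4406 0.221  0.1714] [[-0.0005  0.0028  1.    ]
 [-0.0001  1.     -0.0028]
 [-1.     -0.0001 -0.0005]] [-0.5237  1.0313 -0.8187]
[[ 0.0014 -0.959  -0.2835  0.3677]
 [ 1.      0.0013  0.0008  0.2218]
 [-0.0004 -0.2835  0.959   0.2919]
 [ 0.      0.      0.      1.    ]]
[254.6524 195.4263]
```

View pics/w1.png

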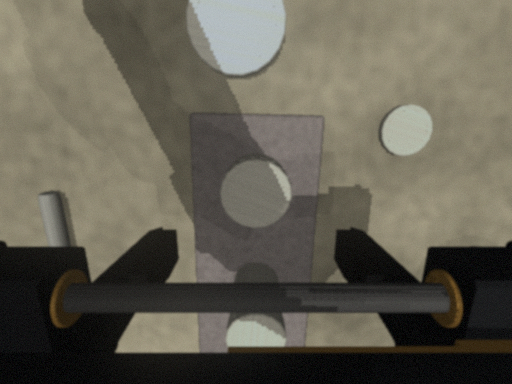

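```bash
python3 - <<'E'
from m import *
w=r.snapshot("wrist")
crop(w,200,140,315,245,7,"pics/w1c.png")
print(w["color"][185:200,205:305:1].mean(0).astype(int)[:,0]); print(w["color"][145:250,250:258].mean(1).astype(int)[:,0])
for u,v in [(256,191),(256,195)]: print(onz(w,u,v,.0485))
E
```

```text
[ 74  75  75  77  75  76  76  75  74  75  74  74  76  85  97 107 112 111
 111 112 111 112 113 113 113 113 113 113 114 113 113 113 113 113 114 114
 114 113 113 114 113 115 113 114 114 114 115 114 114 113 114 113 113 114
 114 114 115 115 114 115 114 114 115 115 115 114 115 114 114 115 114 115
 115 116 119 125 135 144 153 160 168 168 160 138 116 106 106 106 104 104
 102 100  99  99  99  99  98  99  98  98]
[ 79  78  74  78  75  76  75  74  72  66  68  67  72  73  82  94 106 114
 116 114 115 115 115 115 117 117 116 115 115 114 114 113 115 117 115 116
 116 115 116 115 115 114 114 113 112 112 113 115 114 114 113 115 116 114
 115 116 115 116 114 113 113 112 113 115 114 114 112 112 115 112 114 112
 112 113 114 115 117 118 117 114 115 108  96  84  78  77  79  77  77  76
  77  76  78  77  79  81  81  83  83  82  82  80  80  80  81]
[0.4378 0.2235 0.0485]
[0.4415 0.2235 0.0485]
```

View pics/w1c.png

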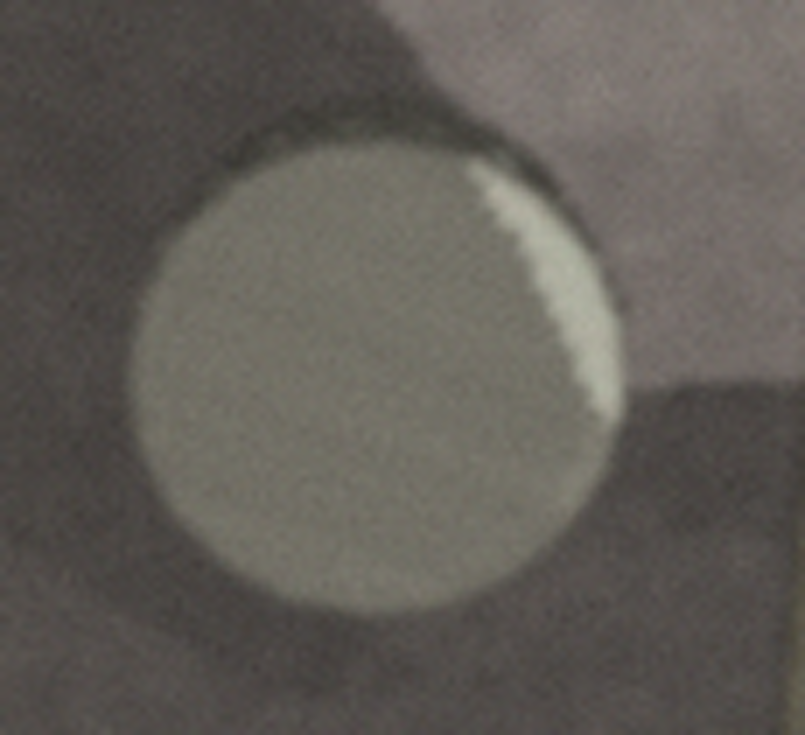

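Request:
play_rows --targets '[[[0,0,0],[0,0,-0.9],0],[[0,0,0],[0,0,-0.8],0],[[0,0,0],[0,0.01,-0.6],0],[[0,0,0],[0,0,-0.3],0],[[0,0,0],[0,0,-0.08],0]]'

```text
clock: 2.25
tool_pos: [0.4392, 0.2243, 0.0639]
eef_rot: [-0.001, 0.707, 0.002, 0.707]
contact_force: [-0.1, 0.2, -0.3]
opening: 0.998
```

Request:
play_rows --targets '[[[0,0,0],[0,0,0],0],[[0,0,0],[0,0,0],0]]'

```text
clock: 2.45
tool_pos: [0.4405, 0.2233, 0.0655]
eef_rot: [0.0, 0.707, 0.001, 0.708]
contact_force: [-0.0, -0.0, 0.1]
opening: 1.002
```

```bash
python3 - <<'E'
from m import *
st=r.get_state(); print(st["clock"],st["tool_pos"],st["eef_rot"],st["contact_force"])
s=r.snapshot("side"); crop(s,200,110,300,190,7,"pics/s2.png")
E
```

```text
2.45 [0.4405 0.2233 0.0655] [0.     0.7066 0.0009 0.7076] [-0.0385 -0.0368  0.0869]
```

View pics/s2.png

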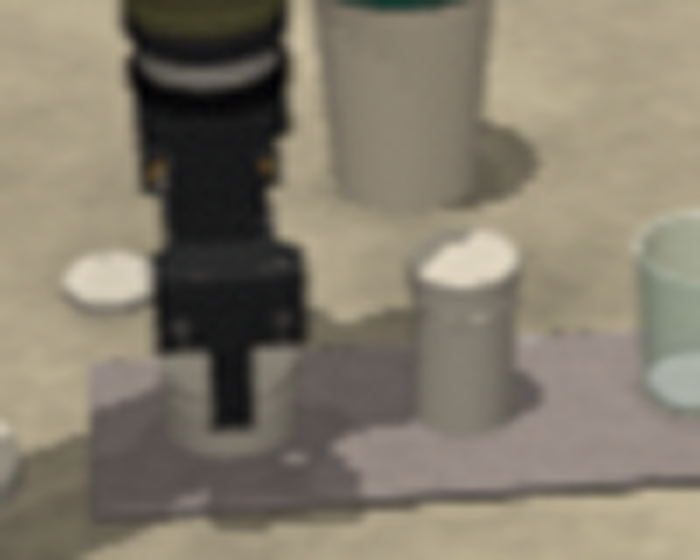

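Request:
play_rows --targets '[[[0,0,0],[0,0,0],40],[[0,0,0],[0,0,0],55],[[0,0,0],[0,0,0],62],[[0,0,0],[0,0,0],68],[[0,0,0],[0,0,0],74]]' --newtons 18

```text
clock: 3.0
tool_pos: [0.4403, 0.222, 0.0647]
eef_rot: [-0.0, 0.707, -0.0, 0.707]
contact_force: [-0.5, -0.4, 2.5]
opening: 0.714
```

Request:
play_rows --targets '[[[0,0,0],[0,0,0],90],[[0,0,0],[0,0,0],120],[[0,0,0],[0,0,0],160],[[0,0,0],[0,0,0],255],[[0,0,0],[0,0,0],255]]'

```text
clock: 3.5
tool_pos: [0.4403, 0.222, 0.0646]
eef_rot: [-0.0, 0.707, -0.0, 0.707]
contact_force: [0.2, -1.3, 4.6]
opening: 0.72
```

```bash
python3 - <<'E'
from m import *
st=r.get_state(); print(st["clock"],st["tool_pos"],st["eef_rot"],st["contact_force"],st["opening"]*88)
s=r.snapshot("side"); crop(s,200,110,300,190,7,"pics/s3.png")
w=r.snapshot("wrist"); crop(w,130,50,386,340,2,"pics/w3.png")
E
```

```text
3.5 [0.4403 0.222  0.0646] [-0.0001  0.7071 -0.0001  0.7071] [ 0.2031 -1.2798  4.6422] 63.353614736777864
```

View pics/s3.png

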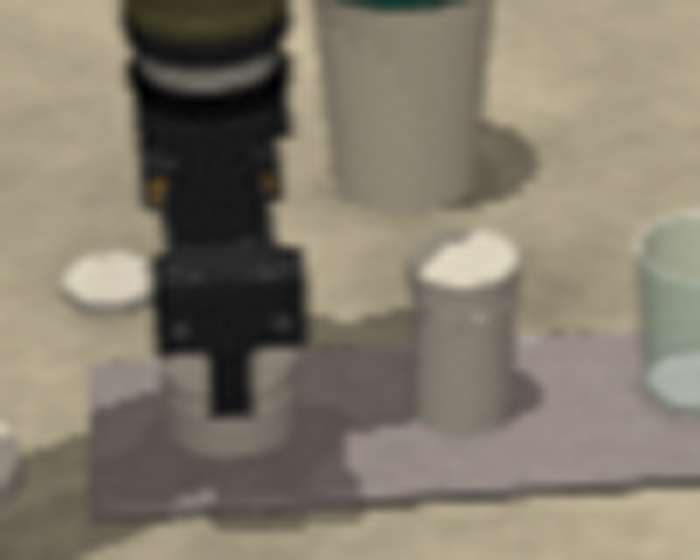

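View pics/w3.png

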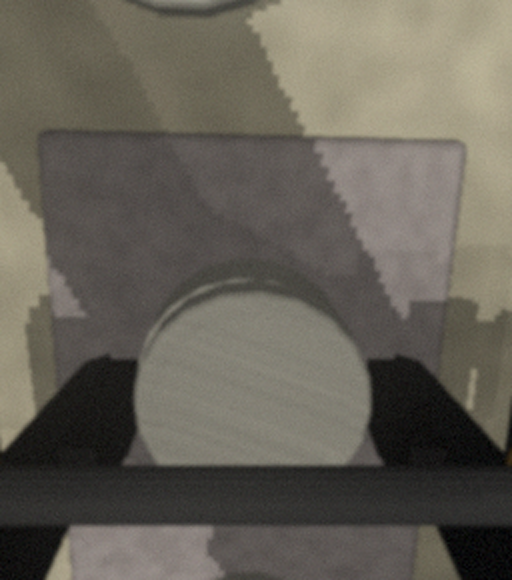

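Request:
play_rows --targets '[[[0,-0.03,0],[-0.022,0,0.021],255],[[0,-0.03,0],[-0.022,0,0.021],255],[[0,-0.03,0],[-0.022,0,0.02],255],[[0,-0.03,0],[-0.021,0,0.019],255],[[0,-0.03,0],[-0.021,0,0.018],255]]'

```text
clock: 4.1
tool_pos: [0.4355, 0.2216, 0.0687]
eef_rot: [-0.005, 0.674, -0.003, 0.739]
contact_force: [0.5, 0.3, -1.4]
opening: 0.719
```

Request:
play_rows --targets '[[[0,-0.03,0],[-0.02,0,0.018],255],[[0,0,0],[0,0,0],255],[[0,0,0],[0,0,0],255]]'

```text
clock: 4.4
tool_pos: [0.4332, 0.219, 0.0687]
eef_rot: [-0.007, 0.672, -0.006, 0.741]
contact_force: [-0.1, -0.6, -0.1]
opening: 0.715
```

```bash
python3 - <<'E'
from m import *
from scipy.spatial.transform import Rotation as R
st=r.get_state(); print(st["clock"],st["tool_pos"],R.from_quat(st["eef_rot"]).as_matrix()[:,0],st["contact_force"],st["moment"],st["opening"]*88)
s=r.snapshot("side"); crop(s,200,110,300,190,7,"pics/s4.png")
w=r.snapshot("wrist"); crop(w,130,50,386,340,2,"pics/w4.png")
E
```

```text
4.4 [0.4332 0.219  0.0687] [ 0.0972 -0.0183 -0.9951] [-0.0864 -0.6133 -0.0624] [0.0699 0.1291 0.0001] 62.9493317189466
```

View pics/s4.png

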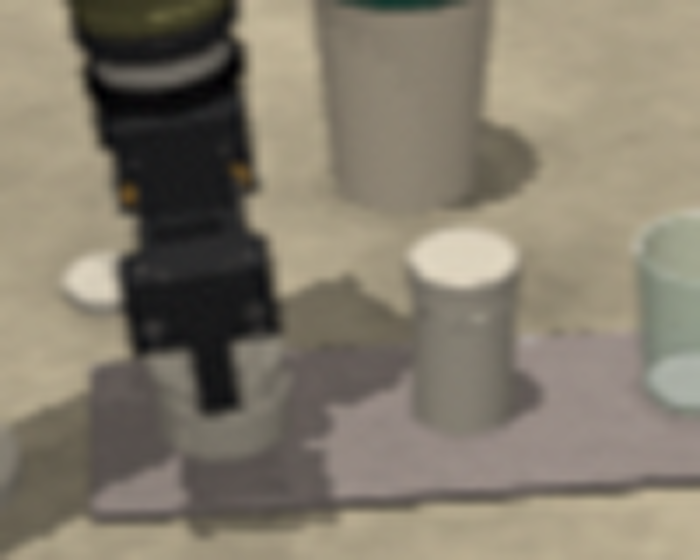

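View pics/w4.png

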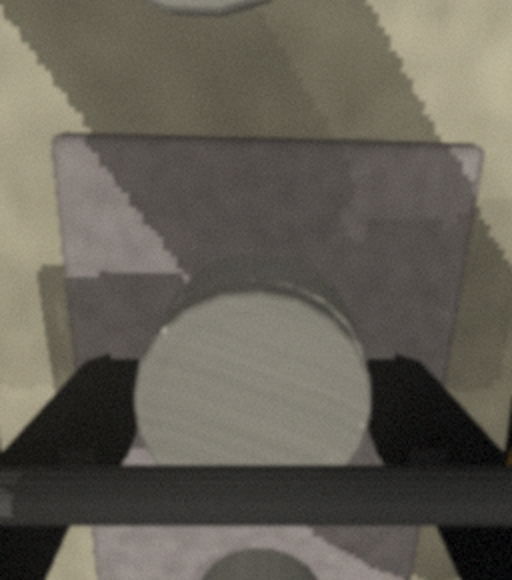

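```bash
python3 - <<'E'
from m import *
st=r.get_state(); print(st["q"],st["qd"])
lo=np.array([-3.01,-.46,-1.47,.13,-1,.04,-2.66]);hi=np.array([3.01,2.08,1.51,2.56,4.14,2.09,2.66])
print(st["q"]-lo,hi-st["q"])
E
```

```text
[-0.5841  0.865  -0.036   2.1864  1.3654  0.1008 -0.397 ] [-0.0001 -0.0023 -0.0001  0.0014  0.0187  0.0035 -0.02  ]
[2.4259 1.325  1.434  2.0564 2.3654 0.0608 2.263 ] [3.5941 1.215  1.546  0.3736 2.7746 1.9892 3.057 ]
```

```bash
python3 - <<'E'
from m import *
from scipy.spatial.transform import Rotation as R
for f in ("s3","s4"):
    im=cv2.imread(f"pics/{f}.png"); g=cv2.cvtColor(im,6)
    print(f,"row425 x:",g[425:432,130:330:6].mean(0).astype(int)); print("col 228:",g[415:490:4,215:240].mean(1).astype(int))
st=r.get_state(); Rc=R.from_quat(st["eef_rot"]); Rt=R.from_matrix(np.array([[0,0,1],[0,1,0],[-1,0,0]]).astype(float))
print((Rt*Rc.inv()).as_rotvec())
E
```

```text
s3 row425 x: [ 92  91  89  84  82  83  87  93  98 102 106 109 112 114 116 118 119 119
 119 117 116 114 112 110 107 103  96  89  84  84  86  86  84  83]
col 228: [ 57  88 111 119 118 116 116 116 116 112 103  93  87  83  84  84  85  85
  86]
s4 row425 x: [ 82  81  81  80  82  87  93  99 106 110 111 112 114 116 116 117 117 117
 116 115 114 111 109 107 103  95  90  90  91  92  93  92  92 104]
col 228: [ 96 113 117 117 116 115 116 116 116 112 106  96  88  83  83  84  85  85
  86]
[0.0189 0.0979 0.0004]
```

Request:
play_rows --targets '[[[0.004,0.02,0],[0.022,0.01,-0.018],255],[[0.004,0.02,0],[0.022,0.01,-0.02],255],[[0.004,0.02,0],[0.022,0.01,-0.02],255],[[0.004,0.02,0],[0.022,0.01,-0.02],255],[[0.003,0.018,0],[0.022,0.01,-0.02],255]]'

```text
clock: 5.0
tool_pos: [0.4377, 0.2203, 0.0649]
eef_rot: [0.0, 0.708, -0.0, 0.707]
contact_force: [0.1, -0.0, -0.4]
opening: 0.717
```

Request:
play_rows --targets '[[[0,0,0],[0,0,0],255],[[0,0,0],[0,0,0],255]]'

```text
clock: 5.2
tool_pos: [0.4377, 0.2204, 0.0649]
eef_rot: [0.0, 0.707, -0.0, 0.707]
contact_force: [-0.0, 0.0, -0.3]
opening: 0.716
```

```bash
cat > look.py <<'E'
import sys
from m import *
from scipy.spatial.transform import Rotation as R
n=sys.argv[1]
st=r.get_state(); M=R.from_quat(st["eef_rot"]).as_matrix(); print(st["clock"],st["tool_pos"],"xax",M[:,0],"yax",M[:,1]);print(st["contact_force"],st["moment"],st["opening"]*88,st["q"])
Rt=R.from_matrix(np.array([[0,0,1],[0,1,0],[-1,0,0]]).astype(float)); print("to level",(Rt*R.from_quat(st["eef_rot"]).inv()).as_rotvec())
s=r.snapshot("side"); crop(s,200,110,300,190,7,f"pics/s{n}.png")
w=r.snapshot("wrist"); crop(w,130,50,386,340,2,f"pics/w{n}.png")
E
python3 look.py 5
```

```text
5.2 [0.4377 0.2204 0.0649] xax [-0.     -0.0002 -1.    ] yax [ 0.0006  1.     -0.0002]
[-0.0376  0.0303 -0.3431] [ 0.0106 -0.0538  0.0433] 63.03936818945054 [-0.3283  0.8983 -0.382   2.0934  1.024   0.3485  0.0005]
to level [ 0.0002 -0.      0.0006]
```

View pics/s5.png

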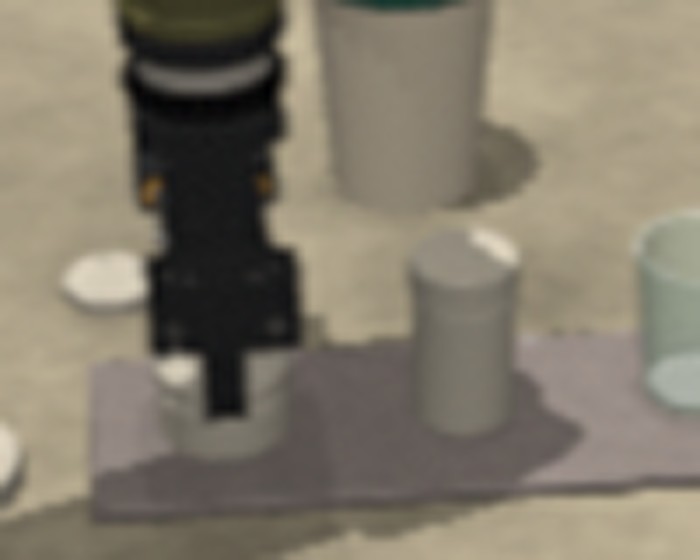

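View pics/w5.png

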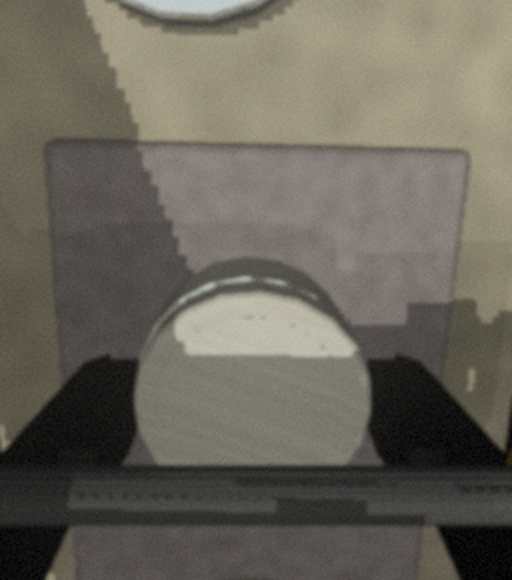

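Request:
play_rows --targets '[[[0,0.03,0],[0.025,0,0.021],255],[[0,0.03,0],[0.025,0,0.02],255],[[0,0.03,0],[0.023,0,0.019],255],[[0,0.03,0],[0.023,0,0.018],255],[[0,0.03,0],[0.022,0,0.018],255]]'

```text
clock: 5.8
tool_pos: [0.4422, 0.2206, 0.0689]
eef_rot: [-0.001, 0.758, 0.0, 0.652]
contact_force: [-0.9, -0.7, -1.0]
opening: 0.715
```

Request:
play_rows --targets '[[[0,0.03,0],[0.022,0,0.017],255],[[0,0,0],[0,0,0],255],[[0,0,0],[0,0,0],255]]'

```text
clock: 6.1
tool_pos: [0.4431, 0.2205, 0.0694]
eef_rot: [-0.0, 0.768, -0.0, 0.641]
contact_force: [-0.5, -0.0, 0.1]
opening: 0.721
```

```bash
python3 look.py 6
```

```text
6.1 [0.4431 0.2205 0.0694] xax [-0.1783 -0.0006 -0.984 ] yax [-0.0004  1.     -0.0005]
[-0.4918 -0.0144  0.132 ] [ 0.0337 -0.1721  0.0283] 63.41420875817031 [-0.1305  0.9807 -0.6461  1.9265  0.7491  0.6553  0.3297]
to level [ 0.0006 -0.1793 -0.0004]
```

View pics/s6.png

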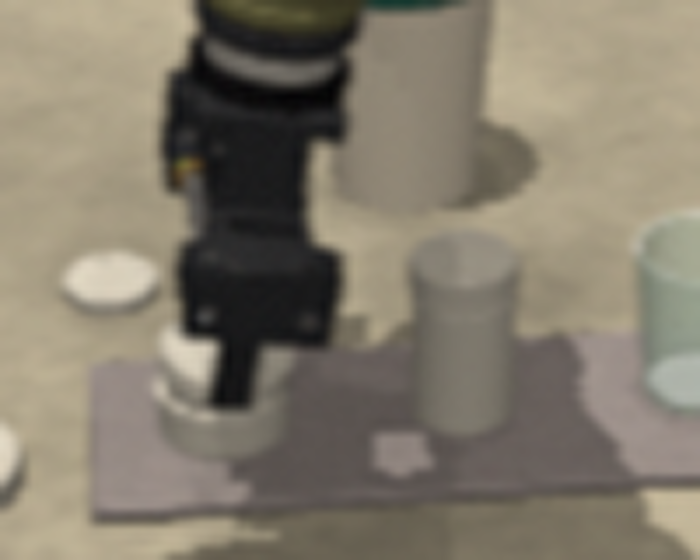

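View pics/w6.png

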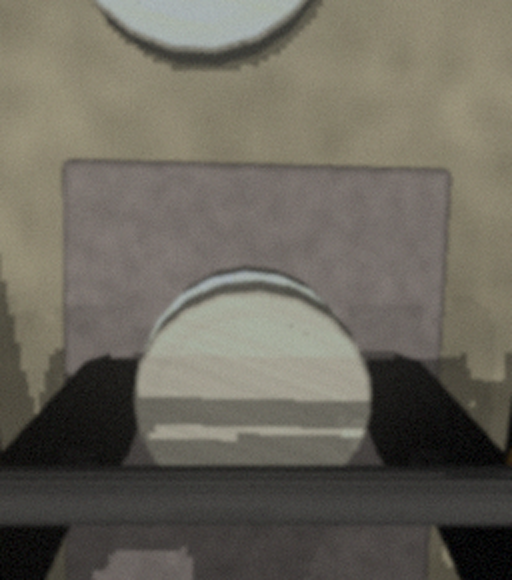

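```bash
python3 - <<'E'
from m import *
im=cv2.imread("pics/s6.png")[290:480,120:320]; cv2.imwrite("pics/s6z.png",cv2.resize(im,None,fx=3.9,fy=3.0,interpolation=cv2.INTER_CUBIC)[:, :])
s=r.snapshot("side")
# predicted points: dish axis x.4385? raised-side
for d in (.437,.439,.441):
  for nm,p in (("shoulder",[d-.032,.221,.0355]),("rim",[d-.028,.221,.046]),("far shoulder",[d+.032,.221,.0355]),("baseR",[d+.032,.221,.01])):
    q=proj(s,p); print(d,nm,(q-[200,110]+.5)*7)
c=np.array([.4431,.2205,.0694]); ax=np.array([-.1783,0,-.984]); xx=np.array([.984,0,-.1783])
lc=c+ax*.0  
# lid skirt lower edge: level TCP .0646 -> skirt .037 => 27.6mm below TCP
for k in (-.032,.032): q=proj(s,c+ax*.0276+xx*k); print("skirt",k,c+ax*.0276+xx*k,(q-[200,110]+.5)*7)
E
```

```text
0.437 shoulder [153.6243 380.9777]
0.437 rim [160.6569 361.93  ]
0.437 far shoulder [286.5438 371.0998]
0.437 baseR [288.342  415.1527]
0.439 shoulder [157.7914 380.668 ]
0.439 rim [164.8407 361.6211]
0.439 far shoulder [290.6833 370.7921]
0.439 baseR [292.438  414.8437]
0.441 shoulder [161.9576 380.3584]
0.441 rim [169.0236 361.3121]
0.441 far shoulder [294.8221 370.4846]
0.441 baseR [296.5333 414.5349]
skirt -0.032 [0.4067 0.2205 0.0479] [155.6337 359.4164]
skirt 0.032 [0.4697 0.2205 0.0365] [287.9412 369.751 ]
```

View pics/s6z.png

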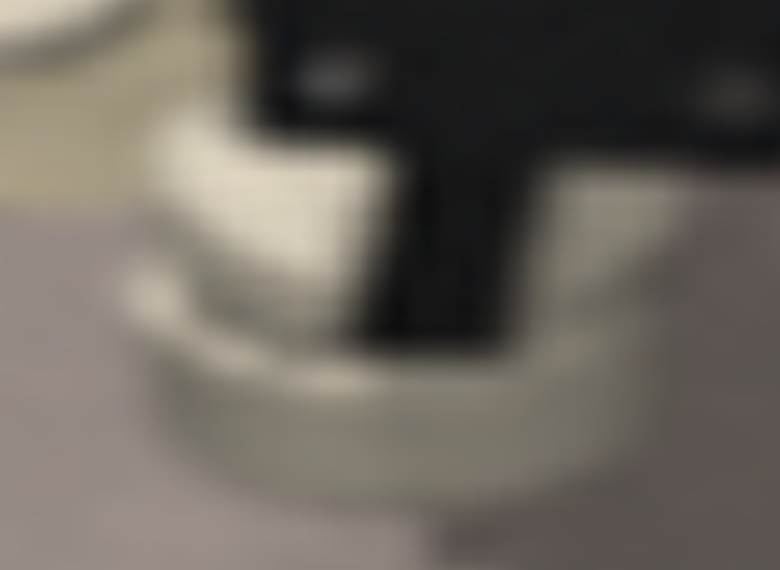

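Request:
play_rows --targets '[[[0,0.015,0],[0.008,0,0.01],255],[[0,0,0],[0,0,0],255],[[0,0,0],[0,0,0],255],[[0,0,0],[0,0,0],255],[[0,0,0],[0,0,0],255]]'

```text
clock: 6.75
tool_pos: [0.4437, 0.2205, 0.0699]
eef_rot: [-0.0, 0.772, -0.0, 0.635]
contact_force: [-0.6, 0.4, -0.8]
opening: 0.717
```

Request:
play_rows --targets '[[[0,0,0],[0,0,0],255],[[0,0,0],[0,0,0],255],[[0,0,0],[0,0,0],255],[[0,0,0],[0,0,0],255],[[0,0,0],[0,0,0],255]]'

```text
clock: 7.25
tool_pos: [0.4438, 0.2205, 0.0699]
eef_rot: [-0.0, 0.772, -0.0, 0.635]
contact_force: [0.1, 0.5, -0.3]
opening: 0.717
```

Request:
play_rows --targets '[[[0,0,0],[0,0,0],255],[[0,0,0],[0,0,0],255],[[0,0,0],[0,0,0],255],[[0,0,0],[0,0,0],255]]'

```text
clock: 7.65
tool_pos: [0.4438, 0.2205, 0.0699]
eef_rot: [-0.0, 0.772, -0.0, 0.635]
contact_force: [-0.1, 0.1, -0.4]
opening: 0.715
```

```bash
python3 look.py 7; python3 - <<'E'
from m import *
im=cv2.imread("pics/s7.png")[290:480,120:320]; cv2.imwrite("pics/s7z.png",cv2.resize(im,None,fx=3.9,fy=3.0,interpolation=cv2.INTER_CUBIC))
E
```

```text
7.65 [0.4438 0.2205 0.0699] xax [-0.1934 -0.0002 -0.9811] yax [ 0.      1.     -0.0002]
[-0.1251  0.0745 -0.4195] [ 0.0615 -0.136   0.018 ] 62.88989067663565 [-0.1197  0.9881 -0.6601  1.912   0.7322  0.6782  0.3498]
to level [ 0.0002 -0.1946  0.0001]
```

View pics/s7z.png

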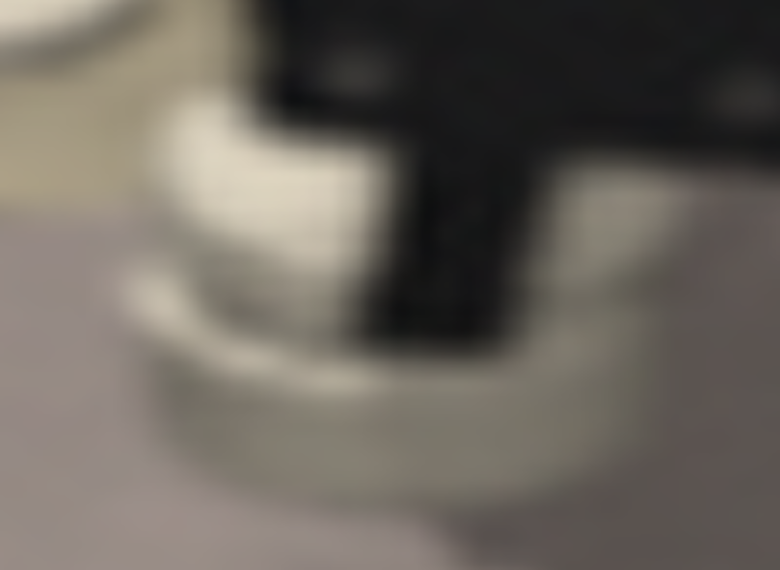

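Request:
play_rows --targets '[[[0,0,0],[0,0,-0.015],255],[[0,0,0],[0,0,0],255],[[0,0,0],[0,0,0],255],[[0,0,0],[0,0,0],255],[[0,0,0],[0,0,0],255]]'

```text
clock: 8.25
tool_pos: [0.4438, 0.2205, 0.0693]
eef_rot: [-0.0, 0.772, -0.0, 0.635]
contact_force: [-0.7, 0.4, 0.5]
opening: 0.715
```

Request:
play_rows --targets '[[[0,0,0],[0,0,0],255],[[0,0,0],[0,0,0],255],[[0,0,0],[0,0,0],255],[[0,0,0],[0,0,0],255],[[0,0,0],[0,0,0],255]]'

```text
clock: 8.75
tool_pos: [0.4438, 0.2205, 0.0693]
eef_rot: [-0.0, 0.772, -0.0, 0.635]
contact_force: [-0.3, -0.7, -0.5]
opening: 0.718
```

Request:
play_rows --targets '[[[0,0,0],[0,0,0],255],[[0,0,0],[0,0,0],255]]'

```text
clock: 8.95
tool_pos: [0.4438, 0.2205, 0.0693]
eef_rot: [-0.0, 0.772, -0.0, 0.635]
contact_force: [-0.2, 0.2, 0.2]
opening: 0.716
```

Request:
play_rows --targets '[[[0,-0.028,0],[-0.022,0,-0.014],255],[[0,-0.028,0],[-0.022,0,-0.016],255],[[0,-0.028,0],[-0.022,0,-0.018],255],[[0,-0.028,0],[-0.022,0,-0.018],255],[[0,-0.028,0],[-0.022,0,-0.019],255]]'

```text
clock: 9.45
tool_pos: [0.4394, 0.2206, 0.066]
eef_rot: [0.0, 0.726, 0.0, 0.688]
contact_force: [-0.2, -0.5, -1.3]
opening: 0.718
```

Request:
play_rows --targets '[[[0,-0.028,0],[-0.022,0,-0.02],255],[[0,-0.0266,0],[-0.025,0,-0.02],255],[[0,0,0],[0,0,0],255],[[0,0,0],[0,0,0],255]]'

```text
clock: 9.85
tool_pos: [0.4367, 0.2209, 0.0646]
eef_rot: [-0.0, 0.708, 0.0, 0.707]
contact_force: [-3.2, -0.2, 6.3]
opening: 0.714
```

```bash
python3 look.py 8
```

```text
9.85 [0.4367 0.2209 0.0646] xax [-0.0012 -0.0002 -1.    ] yax [-0.0012  1.     -0.0002]
[-3.2313 -0.2267  6.3435] [0.0302 0.6287 0.0918] 62.804312107482716 [-0.3291  0.8989 -0.3834  2.0944  1.0257  0.3489 -0.0012]
to level [ 0.0002 -0.0012 -0.0012]
```

View pics/s8.png

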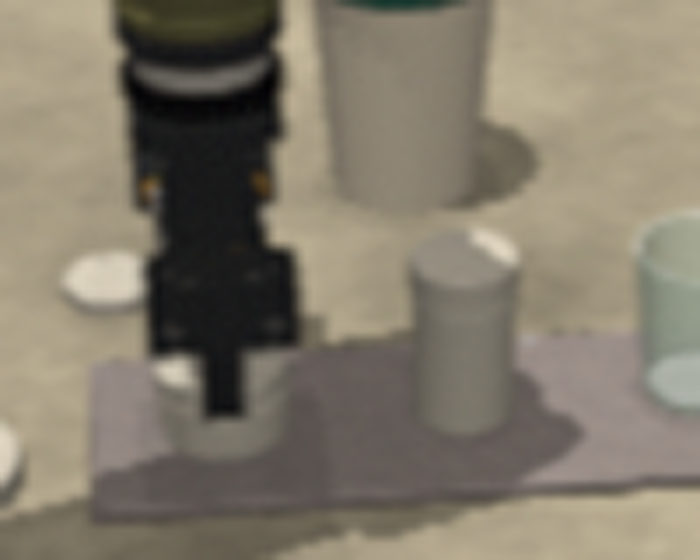

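```bash
python3 - <<'E'
from m import *
s=r.snapshot("side"); crop(s,218,155,246,180,28,"pics/s8z.png")
w=r.snapshot("wrist"); crop(w,190,170,326,280,5,"pics/w8z.png")
E
```

```text
(no output)
```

View pics/s8z.png

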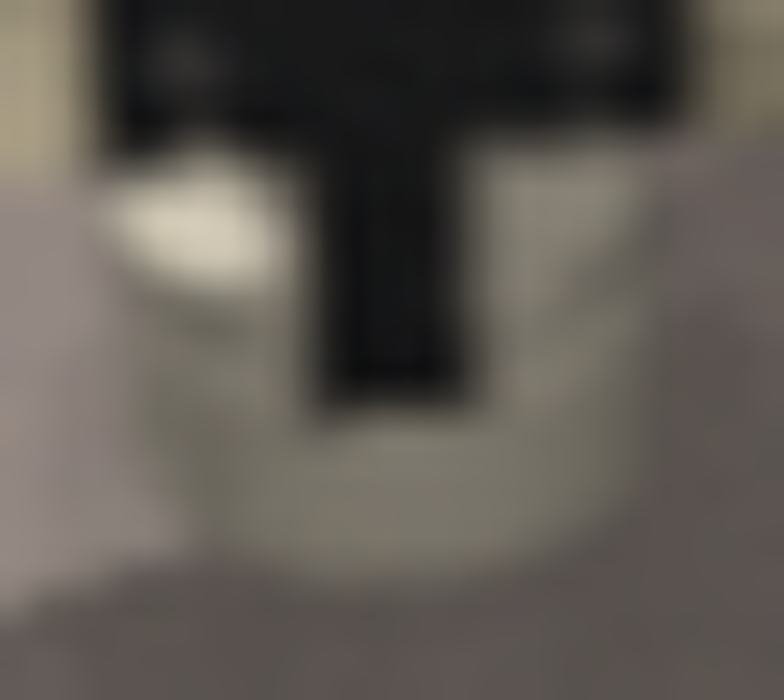

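View pics/w8z.png

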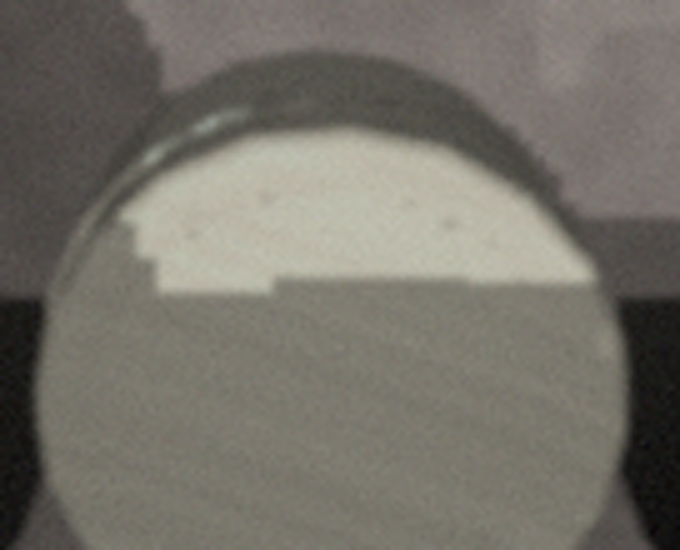

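Request:
play_rows --targets '[[[0,0,0],[-0.015,0,0.006],255],[[0,0,0],[0,0,0],255],[[0,0,0],[0,0,0],255]]'

```text
clock: 10.35
tool_pos: [0.4369, 0.2208, 0.0647]
eef_rot: [0.0, 0.707, 0.0, 0.707]
contact_force: [-1.7, 1.1, 3.5]
opening: 0.719
```

Request:
play_rows --targets '[[[0,0,0],[0,0,0],60],[[0,0,0],[0,0,0],40],[[0,0,0],[0,0,0],0],[[0,0,0],[0,0,0],0]]'

```text
clock: 10.75
tool_pos: [0.437, 0.2203, 0.0645]
eef_rot: [-0.0, 0.707, -0.0, 0.707]
contact_force: [-0.3, -0.9, -0.5]
opening: 0.986
```

```bash
python3 look.py 9; python3 - <<'E'
from m import *
s=r.snapshot("side"); crop(s,218,150,246,180,26,"pics/s9z.png")
w=r.snapshot("wrist"); crop(w,190,170,326,280,5,"pics/w9z.png")
E
```

```text
10.75 [0.437  0.2203 0.0645] xax [ 0.     -0.0006 -1.    ] yax [ 0.0003  1.     -0.0006]
[-0.3037 -0.8797 -0.4976] [ 0.0091 -0.0389 -0.0007] 86.8048101977663 [-0.3301  0.8987 -0.3803  2.0952  1.0283  0.3466 -0.0045]
to level [0.0006 0.     0.0003]
```

View pics/s9z.png

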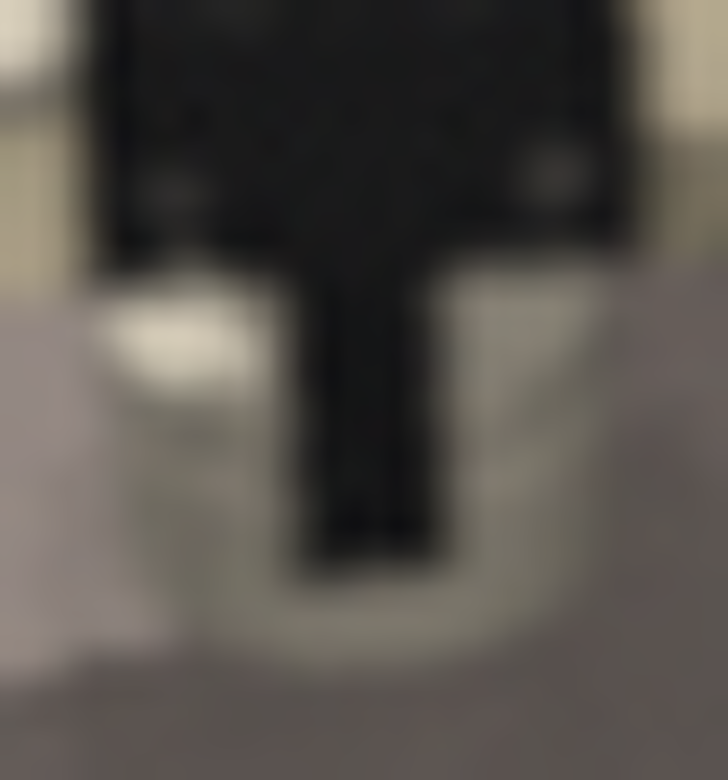

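View pics/w9z.png

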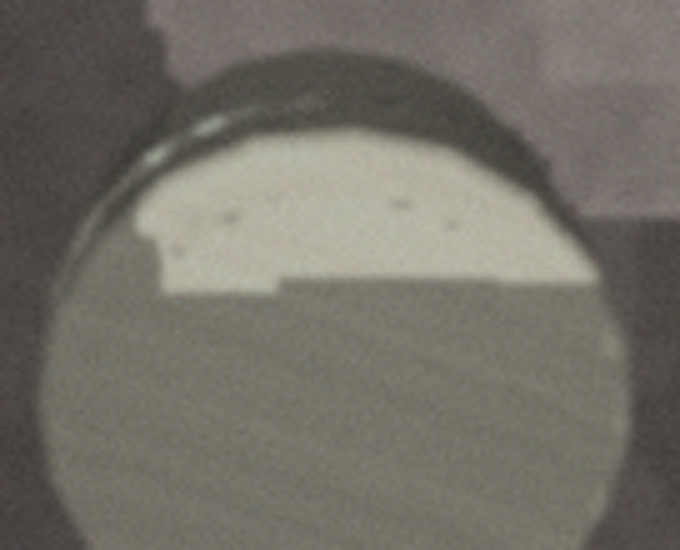

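Request:
play_rows --targets '[[[0,0,0],[0,0.01,-0.2],0],[[0,0,0],[0,0,-0.2],0],[[0,0,0],[0,0,-0.06],0],[[0,0,0],[0,0,0],40],[[0,0,0],[0,0,0],55]]'

```text
clock: 11.45
tool_pos: [0.4367, 0.2209, 0.046]
eef_rot: [-0.0, 0.707, -0.0, 0.707]
contact_force: [-0.9, -0.0, -0.6]
opening: 0.841
```

Request:
play_rows --targets '[[[0,0,0],[0,0,0],62],[[0,0,0],[0,0,0],68],[[0,0,0],[0,0,0],74],[[0,0,0],[0,0,0],100],[[0,0,0],[0,0,0],255]]' --newtons 22

```text
clock: 11.95
tool_pos: [0.437, 0.2206, 0.0463]
eef_rot: [-0.0, 0.707, -0.0, 0.707]
contact_force: [1.0, -1.5, 0.8]
opening: 0.721
```

Request:
play_rows --targets '[[[0,0,0],[0,0,0],255],[[0,0,0],[0,0,0],255],[[0,0,0],[0,0,0],255]]'

```text
clock: 12.25
tool_pos: [0.4369, 0.2206, 0.0463]
eef_rot: [-0.0, 0.707, -0.0, 0.707]
contact_force: [0.8, -3.3, 2.5]
opening: 0.724
```

```bash
python3 look.py 10
```

```text
12.25 [0.4369 0.2206 0.0463] xax [ 0.0001 -0.0008 -1.    ] yax [ 0.0003  1.     -0.0008]
[ 0.8226 -3.3233  2.4522] [-0.366   0.0392 -0.0024] 63.71864034766402 [-0.3648  0.9287 -0.3238  2.098   1.0821  0.2936 -0.0566]
to level [0.0008 0.0001 0.0003]
```

View pics/w10.png

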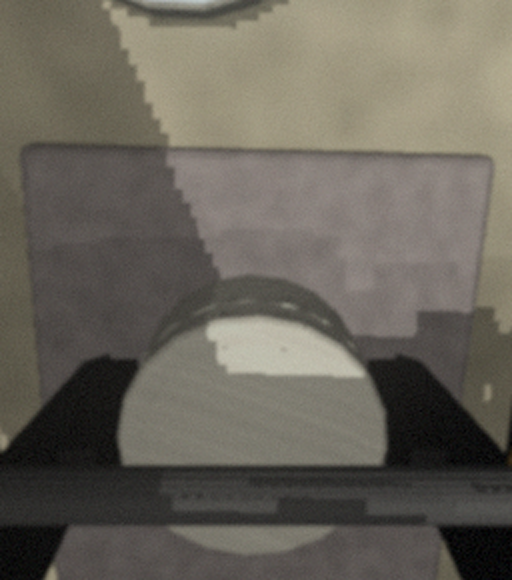

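Request:
play_rows --targets '[[[0,0,0],[0,0,0.1],255],[[0,0,0],[0,0,0.3],255],[[0,0,0],[0,0,0.6],255],[[0,0,0],[0,0,0.6],255],[[0,0,0],[0,0,0.6],255]]'

```text
clock: 12.85
tool_pos: [0.4365, 0.2214, 0.1351]
eef_rot: [0.0, 0.707, 0.001, 0.707]
contact_force: [0.6, 0.1, -1.1]
opening: 0.717
```

Request:
play_rows --targets '[[[0,0,0],[0,-0.1,0.5],255],[[0,0,0],[0.1,-0.3,0.3],255],[[0,0,0],[0.2,-0.6,0.1],255],[[0,0,0],[0.2,-0.7,0],255],[[0,0,0],[0.2,-0.7,0],255]]'

```text
clock: 13.35
tool_pos: [0.4651, 0.1247, 0.1705]
eef_rot: [-0.0, 0.707, 0.001, 0.707]
contact_force: [-0.0, -0.5, -1.1]
opening: 0.72
```

Request:
play_rows --targets '[[[0,0,0],[0.2,-0.7,0],255],[[0,0,0],[0.2,-0.7,0],255],[[0,0,0],[0.2,-0.7,0],255],[[0,0,0],[0.2,-0.7,0],255],[[0,0,0],[0.2,-0.7,0],255]]'

```text
clock: 13.85
tool_pos: [0.5051, -0.0158, 0.1703]
eef_rot: [0.0, 0.707, 0.001, 0.707]
contact_force: [0.1, 0.4, -1.3]
opening: 0.716
```

Request:
play_rows --targets '[[[0,0,0],[0.2,-0.7,0],255],[[0,0,0],[0.2,-0.7,0],255],[[0,0,0],[0.2,-0.7,0],255],[[0,0,0],[0.2,-0.7,0],255],[[0,0,0],[0.2,-0.7,0],255]]'

```text
clock: 14.35
tool_pos: [0.5451, -0.1558, 0.1702]
eef_rot: [0.0, 0.707, 0.001, 0.707]
contact_force: [-0.1, -0.7, -0.4]
opening: 0.722
```

Request:
play_rows --targets '[[[0,0,0],[0.1,-0.4,0],255],[[0,0,0],[0.05,-0.15,0],255],[[0,0,0],[0,0,0],255],[[0,0,0],[0,0,0],255]]'

```text
clock: 14.75
tool_pos: [0.5508, -0.1754, 0.1703]
eef_rot: [-0.0, 0.707, 0.001, 0.707]
contact_force: [0.2, 0.2, -1.7]
opening: 0.721
```

```bash
python3 look.py 11; python3 - <<'E'
from m import *
w=r.snapshot("wrist"); cv2.imwrite("pics/w11f.png",w["color"][:,:,::-1]); print(proj(w,[.5533,-.202,.08]),proj(w,[.5533-.075,-.202,.08]),w["cam_to_world"])
E
```

```text
14.75 [ 0.5508 -0.1754  0.1703] xax [-0.      0.0013 -1.    ] yax [-0.0019  1.      0.0013]
[ 0.1811  0.2222 -1.7389] [ 0.0196  0.0027 -0.0068] 63.45649308357074 [ 0.6344  0.8452 -0.7258  1.7789  0.7479  0.8162  1.1088]
to level [-0.0013 -0.     -0.0019]
[220.767  208.8265] [217.4747 108.4524] [[-0.0039 -0.9588 -0.284   0.4779]
 [ 1.     -0.0036 -0.0017 -0.175 ]
 [ 0.0006 -0.284   0.9588  0.2908]
 [ 0.      0.      0.      1.    ]]
```

View pics/w11f.png

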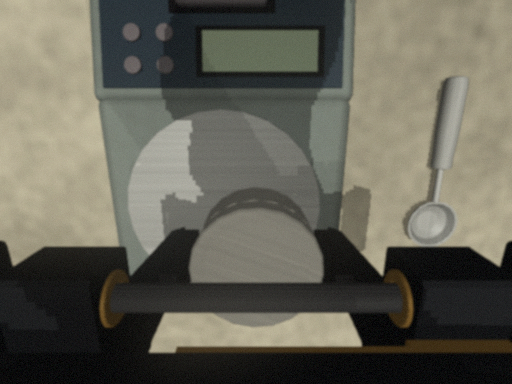

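Request:
play_rows --targets '[[[0,0,0],[0.04,-0.3,0],255],[[0,0,0],[0.04,-0.32,-0.2],255],[[0,0,0],[0,0,-0.4],255],[[0,0,0],[0,0,-0.4],255],[[0,0,0],[0,0,-0.2],255]]'

```text
clock: 15.4
tool_pos: [0.5526, -0.2015, 0.1195]
eef_rot: [0.0, 0.708, 0.0, 0.706]
contact_force: [0.4, 0.3, -1.3]
opening: 0.718
```

Request:
play_rows --targets '[[[0,0,0],[0,0,-0.08],255],[[0,0,0],[0,0,0],255],[[0,0,0],[0,0,0],255]]'

```text
clock: 15.7
tool_pos: [0.5545, -0.2015, 0.1193]
eef_rot: [-0.0, 0.707, 0.0, 0.707]
contact_force: [0.5, -0.6, -0.9]
opening: 0.721
```

Request:
play_rows --targets '[[[0,0,0],[0,0,-0.025],255],[[0,0,0],[0,0,-0.02],255],[[0,0,0],[0,0,-0.01],255],[[0,0,0],[0,0,0],255]]'

```text
clock: 16.1
tool_pos: [0.5541, -0.202, 0.1169]
eef_rot: [-0.0, 0.707, -0.0, 0.707]
contact_force: [-0.3, -0.6, -2.0]
opening: 0.721
```

Request:
play_rows --targets '[[[0,0,0],[0,0,-0.01],255],[[0,0,0],[0,0,-0.01],255],[[0,0,0],[0,0,0],255]]'

```text
clock: 16.4
tool_pos: [0.5541, -0.202, 0.1163]
eef_rot: [-0.0, 0.707, -0.0, 0.707]
contact_force: [-1.4, 0.1, 2.9]
opening: 0.721
```

Request:
play_rows --targets '[[[0,0,0],[0,0,0],66],[[0,0,0],[0,0,0],55],[[0,0,0],[0,0,0],20],[[0,0,0],[0,0,0],0],[[0,0,0],[0,0,0],0]]'

```text
clock: 16.9
tool_pos: [0.5541, -0.2019, 0.1159]
eef_rot: [-0.0, 0.707, -0.0, 0.707]
contact_force: [0.0, 0.5, 0.2]
opening: 0.999
```

```bash
python3 - <<'E'
from m import *
st=r.get_state(); print(st["tool_pos"],st["contact_force"],st["opening"])
s=r.snapshot("side"); crop(s,205,175,345,290,5.5,"pics/s12.png")
w=r.snapshot("wrist"); cv2.imwrite("pics/w12.png",w["color"][:,:,::-1])
E
```

```text
[ 0.5541 -0.2019  0.1159] [0.0071 0.513  0.2211] 0.999089613909122
```

View pics/s12.png

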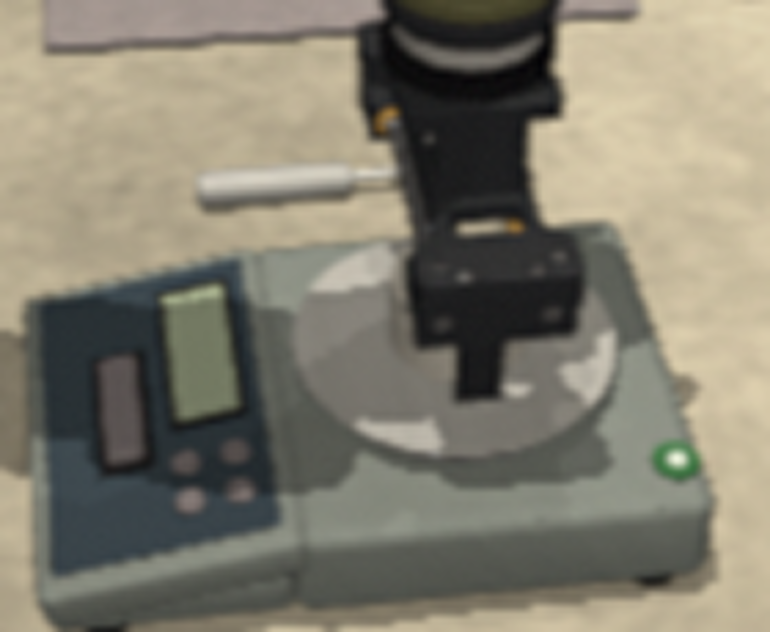

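View pics/w12.png

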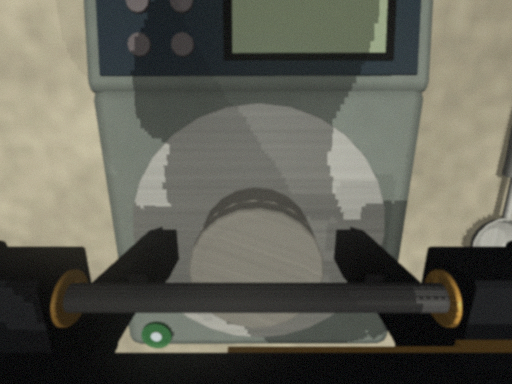

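Request:
play_rows --targets '[[[0,0,0],[0,0,0.2],0],[[0,0,0],[0,0,0.5],0],[[0,0,0],[0,0,0.7],0],[[0,0,0],[0,0,0.7],0],[[0,0,0],[-0.3,0,0.4],0]]'

```text
clock: 17.5
tool_pos: [0.5443, -0.2013, 0.2189]
eef_rot: [-0.0, 0.705, 0.0, 0.709]
contact_force: [-0.0, 0.4, 0.5]
opening: 0.999
```

Request:
play_rows --targets '[[[0,0,0],[-0.7,0,0],150],[[0,0,0],[-0.7,0,0],255],[[0,0,0],[-0.7,0,0],255],[[0,0,0],[-0.5,0,0],255],[[0,0,0],[-0.3,0,0],255]]'

```text
clock: 18.0
tool_pos: [0.4241, -0.2021, 0.2165]
eef_rot: [-0.0, 0.708, -0.0, 0.707]
contact_force: [0.1, -0.3, 0.4]
opening: 0.574
```

Request:
play_rows --targets '[[[0,0,0],[0,0,0],255],[[0,0,0],[0,0,0],255]]'

```text
clock: 18.2
tool_pos: [0.4269, -0.202, 0.2165]
eef_rot: [-0.0, 0.707, -0.0, 0.708]
contact_force: [0.2, -0.1, -0.3]
opening: 0.385
```

```bash
python3 - <<'E'
from m import *
st=r.get_state(); print(st["tool_pos"],st["contact_force"],st["opening"],st["q"])
s=r.snapshot("side"); crop(s,205,175,345,290,5.5,"pics/s13.png")
w=r.snapshot("wrist"); cv2.imwrite("pics/w13.png",w["color"][:,:,::-1]); print(proj(w,[.398,-.2002,.057]))
t=r.snapshot("top"); crop(t,280,135,370,250,5,"pics/t13.png")
E
```

```text
[ 0.4269 -0.202   0.2165] [ 0.1616 -0.1448 -0.3163] 0.38462988607990595 [ 0.8279  0.6697 -0.7809  2.0483  0.7262  0.7188  1.1495]
[257.0875 154.2065]
```

View pics/s13.png

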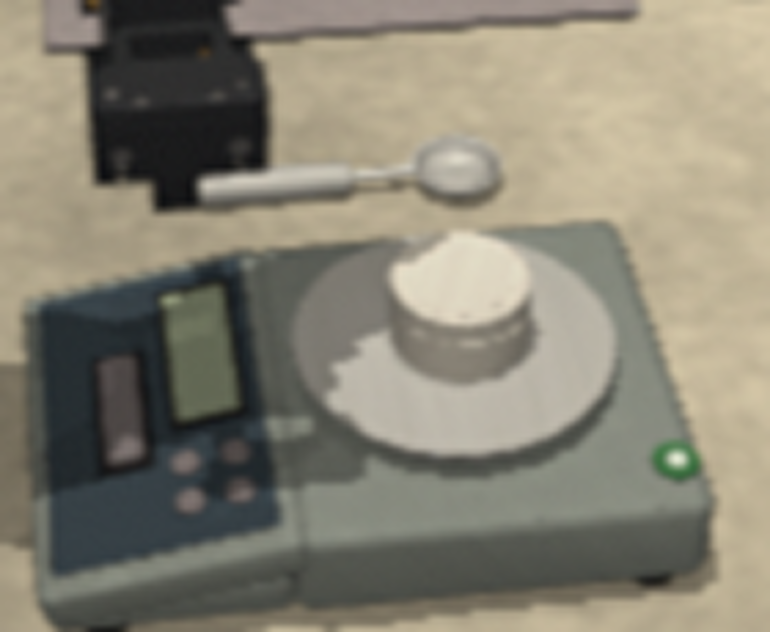

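View pics/w13.png

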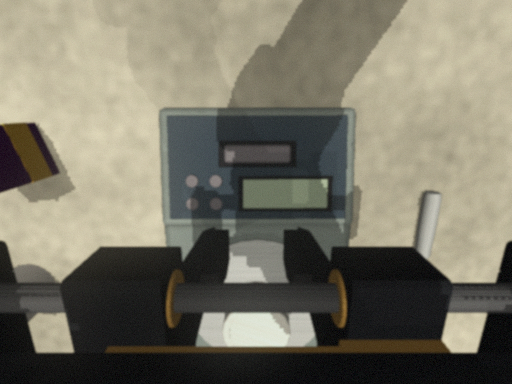

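View pics/t13.png

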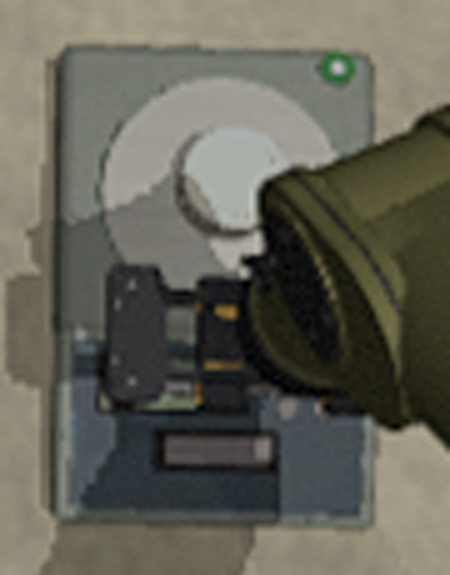

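Request:
play_rows --targets '[[[0,0,0],[-0.4,0.02,-0.4],255],[[0,0,0],[-0.42,0.025,-0.7],255],[[0,0,0],[0,0,-0.8],255],[[0,0,0],[0,0,-0.7],255],[[0,0,0],[0,0,-0.4],255]]'

```text
clock: 18.85
tool_pos: [0.3935, -0.1997, 0.0942]
eef_rot: [-0.0, 0.708, 0.0, 0.707]
contact_force: [0.4, 0.4, 0.4]
opening: 0.003
```

Request:
play_rows --targets '[[[0,0,0],[0,0,-0.1],255],[[0,0,0],[0,0,0],255],[[0,0,0],[0,0,0],255]]'

```text
clock: 19.15
tool_pos: [0.394, -0.2001, 0.0925]
eef_rot: [-0.0, 0.707, -0.0, 0.708]
contact_force: [-0.6, 0.5, 0.3]
opening: 0.003
```

```bash
python3 - <<'E'
from m import *
st=r.get_state(); print(st["tool_pos"],st["contact_force"],st["opening"],st["q"],st["eef_rot"])
s=r.snapshot("side"); crop(s,200,200,280,290,6.5,"pics/s14.png")
w=r.snapshot("wrist"); cv2.imwrite("pics/w14.png",w["color"][:,:,::-1]); print(proj(w,[.398,-.2002,.057]))
E
```

```text
[ 0.394  -0.2001  0.0925] [-0.6041  0.4991  0.3159] 0.0033907158478089033 [ 0.6379  0.832  -0.4423  2.2272  1.1964  0.3469  0.7254] [-0.0001  0.7066 -0.0002  0.7076]
[254.9357 242.1117]
```

View pics/s14.png

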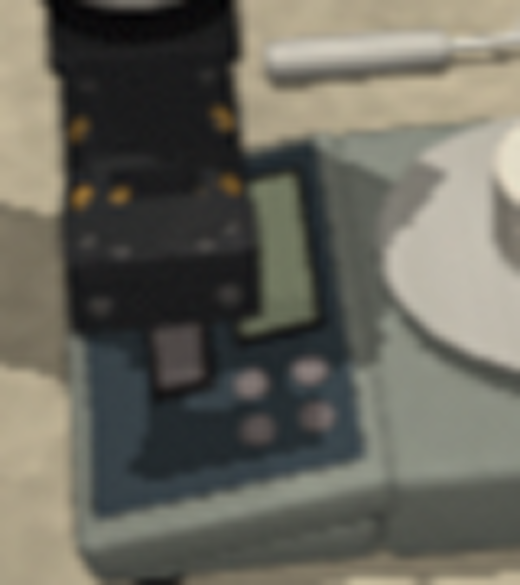

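View pics/w14.png

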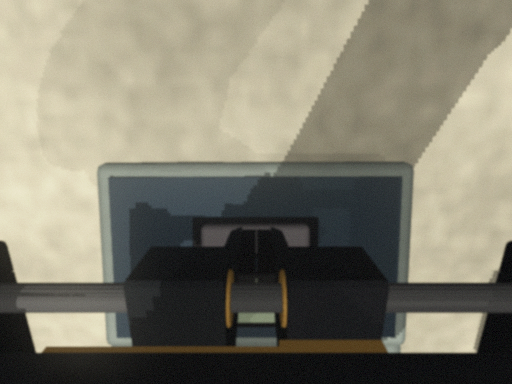

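Request:
play_rows --targets '[[[0,0,0],[0,0,-0.08],255],[[0,0,0],[0,0,-0.08],255],[[0,0,0],[0,0,-0.05],255],[[0,0,0],[0,0,0],255]]'

```text
clock: 19.65
tool_pos: [0.3932, -0.2001, 0.0834]
eef_rot: [-0.0, 0.707, -0.0, 0.707]
contact_force: [0.1, -0.3, -0.1]
opening: 0.003
```

Request:
play_rows --targets '[[[0,0,0],[0,0,-0.03],255],[[0,0,0],[0,0,-0.03],255],[[0,0,0],[0,0,0],255]]'

```text
clock: 19.95
tool_pos: [0.3936, -0.2001, 0.0812]
eef_rot: [-0.0, 0.707, -0.0, 0.707]
contact_force: [0.5, -0.7, 3.0]
opening: 0.003
```

Request:
play_rows --targets '[[[0,0,0],[0,0,-0.03],255],[[0,0,0],[0,0,-0.02],255],[[0,0,0],[0,0,0],255]]'

```text
clock: 20.25
tool_pos: [0.3939, -0.2001, 0.0793]
eef_rot: [-0.0, 0.707, -0.0, 0.708]
contact_force: [0.2, -0.3, 5.2]
opening: 0.006
```

Request:
play_rows --targets '[[[0,0,0],[0,0,-0.02],255],[[0,0,0],[0,0,-0.02],255],[[0,0,0],[0,0,0],255]]'

```text
clock: 20.55
tool_pos: [0.394, -0.2001, 0.0786]
eef_rot: [-0.001, 0.706, -0.0, 0.708]
contact_force: [-0.1, 0.3, 16.9]
opening: 0.004
```

Request:
play_rows --targets '[[[0,0,0],[0,0,-0.006],255],[[0,0,0],[0,0,0],255],[[0,0,0],[0,0,0],255],[[0,0,0],[0,0,0],255],[[0,0,0],[0,0,0],255]]'

```text
clock: 21.05
tool_pos: [0.394, -0.2001, 0.0785]
eef_rot: [-0.001, 0.706, -0.0, 0.708]
contact_force: [-0.7, 0.1, 17.9]
opening: 0.007
```

Request:
play_rows --targets '[[[0,0,0],[0,0,0.1],255],[[0,0,0],[0,0,0.3],255],[[0,0,0],[-0.1,0,0.7],255],[[0,0,0],[-0.1,0,0.9],255],[[0,0,0],[0,0.2,0.9],255]]'

```text
clock: 21.55
tool_pos: [0.3831, -0.1925, 0.1938]
eef_rot: [0.001, 0.709, -0.0, 0.706]
contact_force: [0.2, -0.4, -0.5]
opening: 0.0
```

Request:
play_rows --targets '[[[0,0,0],[0,0.8,0.2],255],[[0,0,0],[0,0.9,0],255],[[0,0,0],[0,0.9,0],255],[[0,0,0],[0,0.9,0],255],[[0,0,0],[0,0.5,0],255]]'

```text
clock: 22.05
tool_pos: [0.3845, -0.0296, 0.2013]
eef_rot: [-0.001, 0.707, 0.001, 0.707]
contact_force: [0.8, 0.1, 0.0]
opening: 0.004
```

```bash
python3 - <<'E'
from m import *
st=r.get_state(); print(st["clock"],st["tool_pos"],st["contact_force"])
s=r.snapshot("side"); crop(s,195,130,345,290,3.7,"pics/s15.png"); crop(s,260,205,310,255,15,"pics/s15z.png")
t=r.snapshot("top"); cv2.imwrite("pics/t15.png",t["color"][:,:,::-1])
print(t["color"][163,305:350].min(1))
for th in (145,150,155):
    try: b=blob(t,312,158,340,186,th); print(b,onz(t,b[0],b[1],.1185))
    except Exception as e: print(e)
E
```

```text
22.05 [ 0.3845 -0.0296  0.2013] [0.8401 0.0706 0.0206]
[153 152 152 151 151 151 151 151 150 151 154 143 111 110 154 174 177 173
 175 175 175 173 172 174 176 175 175 175 176 167 151 154 156 157 156 156
 155 157 157 159 153 117 115 122 119]
(325.5, 171.5, array([32.9334, 32.9334]), 0.0) [ 0.5507 -0.1976  0.1185]
(325.51074345906574, 171.51178995768228, array([32.8745, 32.9437]), 52.87303924560547) [ 0.5507 -0.1976  0.1185]
(326.28681055704754, 172.69388834635416, array([27.0541, 30.1329]), 70.72599029541016) [ 0.5471 -0.1999  0.1185]
```

View pics/s15.png

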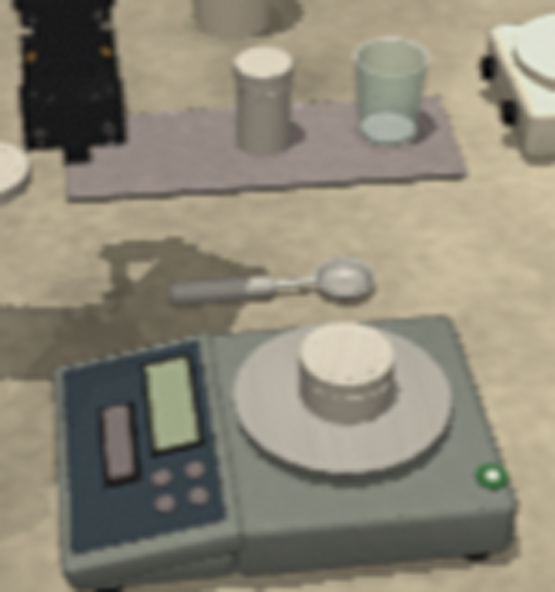

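View pics/s15z.png

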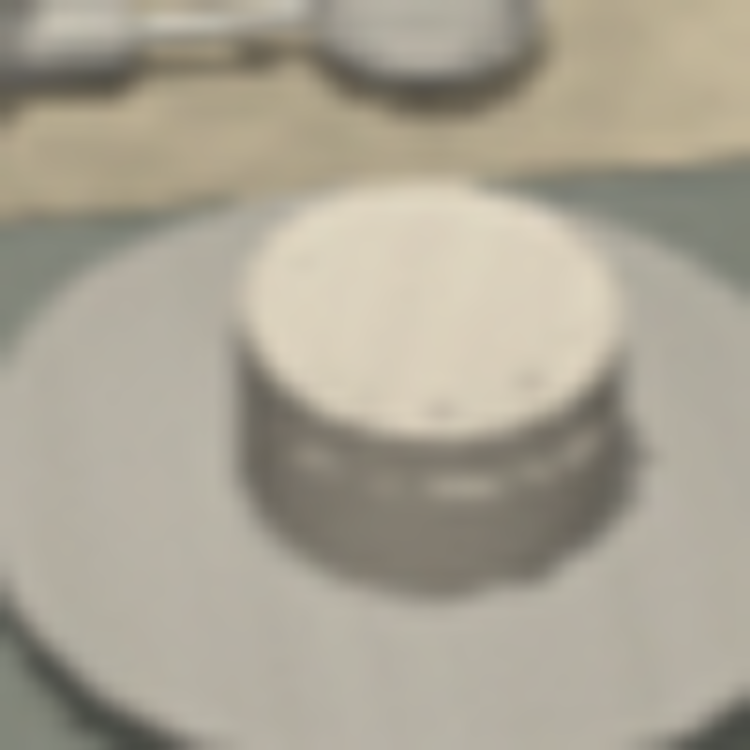

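View pics/t15.png

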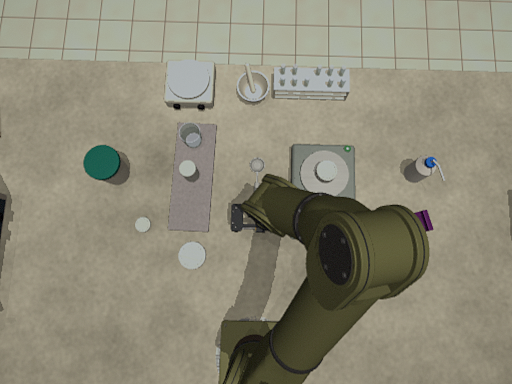

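```bash
python3 - <<'E'
from m import *
t=r.snapshot("top")
b=blob(t,312,158,340,186,165); print(b,onz(t,b[0],b[1],.1185))
r.finish_job()
E
```

```text
(326.7893981933594, 169.70500055948892, array([19.3943, 19.8868]), 107.9773178100586) [ 0.5564 -0.2015  0.1185]
the job is handed in; nothing more can be done
```

The job is done and handed in at about 22 s of the 67 s. The dish was aired where it stood, carried closed to the balance and set on the pan, and the tare bar was pressed.

- **Airing:** My first try tilted the lid towards the robot and stopped at about 0.10 rad, because a wrist joint was near its limit. It dragged the dish about 3 mm along the board. I levelled the lid, then tilted it the other way to about 0.19 rad. By calculation the raised edge was about 2 mm above the rim, and I held it there for over 2 s. At one point the low edge may have hovered up to about 0.5 mm above the rim, so I lowered the lid 0.6 mm and kept holding. As I lowered it back, the lid pressed the dish with about 6 N down and 3 N sideways. I eased this before letting go.
- **Carrying:** I gripped dish and lid together and kept them upright. On touching the pan the force read about 3 N. The last top view puts the lid's centre about 3 mm from the pan's centre.
- **Tare bar:** I pressed with closed fingertips, not tilted to match the key. The bar moved about 4 mm, the force rising to about 5 N, then came to a hard stop at 17–18 N. I held it there about 0.5 s and withdrew.
- **Last pictures:** They show the lid level and fully on, with the tall tin, beaker, scoop and loose lids unmoved. The arm is touching nothing.

The side camera disagreed with the top camera by about 5 mm in y. I used the top and wrist views, which agreed within about 2 mm.

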